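Find the swivel foot that still grips and stand it on the slope

ROBOT

A 7-joint arm with a two-finger parallel gripper is mounted at the origin on the work surface. World frame = base frame: x ahead of the robot, y to its left, z up, the work surface at z = 0. Lengths are in mm, angles in rad, forces in N, time in s.
With the tool pointing down it reaches from about 400 to 850 mm from the base axis. Payload 6.9 kg.
Tool frame: the origin (TCP) lies on the centre line of the jaws, within the pads' length; the fingertips stand 17 mm ahead of it and the grasp point (between the pads) lies 2 mm behind it; z points along the fingers, y is the direction in which the jaws open and shut (so a half turn about z gives the same grasp; the last joint's range is limited). The gripper opens to 85 mm and grips with 20 to 120 N. Pads are 22 mm wide; open, the fingers measure 114 mm over their backs; the gripper's body (76 mm by 85 mm) begins 54 mm behind the grasp point. The pads swing forward as they close: fully open they stand 13 mm farther back than shut.
Start: joints at [1.419, 0.507, -0.238, 1.5, 0.126, 1.149, -0.155], TCP at [158.712, -604.502, 248.275] pointing down, gripper open.
Joint ranges: [-3.08, 3.08], [-0.24, 2.05], [-1.43, 1.35], [0, 2.5], [-1.52, 4.66], [0.17, 1.96], [-2.89, 2.89]. Speed limits (rad/s): [2.39, 2.39, 3.14, 3.14, 3.14, 3.14, 3.14].

INTERFACE

Orientations are given as a 3x3 rotation matrix whose columns are the frame's x, y, z axes.
In Python, from station import * gives the robot as it stands.
- The arm moves only by the tool move_arm, never from a script. Its argument "series" is a list of rows, each a list of 2 entries, a list of its own where there are three numbers: the shift along the tool's x, y, z each as a share of 0.03 m, from -1 to 1, then the turn, a rotation vector about the tool's x, y, z each as a share of 0.12 rad, from -1 to 1. In form: [[[x, y, z], [ax, ay, az]], ...]. A call has 1 to 5 rows; each row shifts and turns the commanded pose from where the row before left it, along the tool's axes as they then stand; what a row does not reach is not made up. A row lasts 1/10 s, in which the tool goes at most 50 mm and 8.59 degrees, less where a joint would pass 70% of its speed; a pose out of reach is approached as far as the arm can. A call with a number of a shift or a turn outside -1 to 1 is refused whole. A call with a gripper value outside its range is refused whole. "jaw" is the opening, from -1 (shut) to 1 (fully open), set as the call begins (left out, the last holds). The fingers move at their own pace and stop on an object; "force" is the grip in N (left out, the last holds). Time passes only in rows, so rows that do not move let the fingers close. It gives the time, the measured TCP pose, the force and the opening at its end, in the units of the state.
- get_obs(): the state, without advancing time (a new reading comes with each control period).
- grab_frame(name): name is "scene" or "top" or "wrist"; returns the picture (384x512x3 uint8, blue, green, red); there is no depth.
- get_calibration(name): a dict with "K" (3x3 intrinsics, pixels), "pose" (4x4, takes a point from camera to world coordinates). Camera axes: x right, y down, z forward; pixel columns grow to the right and rows downward; lengths in mm; the calibration is good to about 2 mm. A picture is of the moment at which its call begins: read the wrist's pose just before it. get_calibration takes no time and is no camera call; for the wrist camera it gives the pose at the moment of the call.
- close_job(): hands the job in, once; it reports no verdict.
The state is a dict: "time": time; "q": joint angles; "dq": joint speeds; "effort": joint torques, N m; "tcp_pos": TCP position; "orientation": TCP orientation; "force": force on the tool from outside, world axes, zero at the start; "moment": the same for the moment, N m; "opening": finger opening in mm.
Only numpy, scipy, OpenCV 4.12 (cv2) and the standard library are available. Lean on these libraries where they do the work, as an engineer would, in place of code of your own. Each camera call takes 0.05 s, during which the arm holds its last target.

TASK

Three swivel feet that look alike stand on the steel plate; only one has a sole that still grips, the others have gone hard and slick. First drag each one by its metal block across the plate, gripping and pressing only lightly, and leave it on the plate at least 5 cm from where it stood, feeling how hard it drags for the load on it; then set the one that grips gently and squarely on the small steel ramp, about the middle of the slope, and let go: it must stay there and nothing may touch or slide into the curb at the ramp's foot. Leave the other two feet on the plate, and do not disturb the sockets and the nut there.

Things in the scene. Friction and masses are not known exactly. Their poses are not given: they have to be found in the camera images.
- foot_p_mid (a point): centre (20 mm above its underside) of one of three look-alike swivel feet, 40 mm tall: round black sole 84 mm wide, 8 mm high (top 12 mm below here), turning freely and loose by 1 mm under an upright metal block 44 mm long, 24 mm thick, 32 mm tall, to hold it by. x along the block, y across it (fingers close, and it drags with least tipping, along y), z up. 0.5 to 0.7 kg
- foot_q_mid (a point): centre (20 mm above its underside) of one of three look-alike swivel feet, 40 mm tall: round black sole 84 mm wide, 8 mm high (top 12 mm below here), turning freely and loose by 1 mm under an upright metal block 44 mm long, 24 mm thick, 32 mm tall, to hold it by. x along the block, y across it (fingers close, and it drags with least tipping, along y), z up. 0.5 to 0.7 kg
- foot_r_mid (a point): centre (20 mm above its underside) of one of three look-alike swivel feet, 40 mm tall: round black sole 84 mm wide, 8 mm high (top 12 mm below here), turning freely and loose by 1 mm under an upright metal block 44 mm long, 24 mm thick, 32 mm tall, to hold it by. x along the block, y across it (fingers close, and it drags with least tipping, along y), z up. 0.5 to 0.7 kg
- plate: fixed steel plate on the bench, 320 (x) x 400 (y) x 8 mm; origin under its centre. The feet stand about 130 mm apart along its y, 90 to 120 mm from its robot-side edge, 100 mm of free plate ahead of each towards +x. Hidden: drag force / (foot weight + press) is 0.4 to 0.7 for the one that grips and 0.05 to 0.2 for the other two, in unknown order. A hard grip or press loads it too much
- slope: fixed ramp's steel deck, 200 mm (x, uphill, away from the robot) x 160 mm (y), tilted 23 degrees (0.398 rad); origin at the middle of its top face, 55 mm above the bench, z square to the deck. A foot slides down it unless its sole grips. The ramp stands left or right of the plate
- curb: yellow curb across the low end of the slope, 10 mm thick, 14 mm high; origin under its centre, 95 mm downhill of the slope's middle. Fixed to the slope
- tray: fixed open metal tray with bolts, 180 x 150 mm, 30 mm tall, on the side of the plate where the ramp is not; not used; origin under its centre
- socket_a: bystander: standing steel socket, 26 mm across, 36 mm tall, near the far edge of the plate; origin under its centre
- socket_b: bystander: standing steel socket, 32 mm across, 28 mm tall, near the far edge of the plate; origin under its centre
- nut: bystander: hexagon nut, 24 mm across, 14 mm tall, lying near the robot-side edge of the plate; origin under its centre
Things that resemble listed ones, but are neither listed nor needed, are in the scene too. What is shaped like the part that bears foot_r_mid but orange or yellow is not meant.

How it is judged (in metres and radians):
On the way:
1. all three feet have been moved at least 4 cm from where they stood and all stand on the plate (x of foot_p_mid in the frame of plate between -0.16 and 0.16 m and y of foot_p_mid in the frame of plate between -0.2 and 0.2 m and z of foot_p_mid in the frame of plate between 0.022 and 0.033 m and angle between each of foot_p_mid, foot_q_mid, foot_r_mid's own z axis and vertical below 0.15 rad and distance of each of foot_p_mid, foot_q_mid, foot_r_mid from where it was at the start of the episode above 0.04 m and x of foot_q_mid in the frame of plate between -0.16 and 0.16 m and y of foot_q_mid in the frame of plate between -0.2 and 0.2 m and z of foot_q_mid in the frame of plate between 0.022 and 0.033 m and x of foot_r_mid in the frame of plate between -0.16 and 0.16 m and y of foot_r_mid in the frame of plate between -0.2 and 0.2 m and z of foot_r_mid in the frame of plate between 0.022 and 0.033 m), for 0.1 s.
At the end, for the whole second after the job is handed in: one foot stands by itself at rest on the slope, square to it within 6 degrees, its centre between 45 mm downhill and 65 mm uphill of the middle and within 45 mm sideways; the other two stand upright at rest on the plate, at least 3 cm from where they started ((((x of foot_p_mid in the frame of slope between -0.045 and 0.065 m and y of foot_p_mid in the frame of slope between -0.045 and 0.045 m and z of foot_p_mid in the frame of slope between 0.014 and 0.025 m and angle between the z axis of foot_p_mid and the z axis of slope, either way round below 0.1 rad and linear speed of foot_p below 0.02 m/s) and (x of foot_q_mid in the frame of plate between -0.16 and 0.16 m and y of foot_q_mid in the frame of plate between -0.2 and 0.2 m and z of foot_q_mid in the frame of plate between 0.022 and 0.033 m and angle between foot_q_mid's own z axis and vertical below 0.15 rad) and distance of each of foot_q_mid, foot_r_mid from where it was at the start of the episode above 0.03 m and linear speed of each of foot_q, foot_r below 0.02 m/s and (x of foot_r_mid in the frame of plate between -0.16 and 0.16 m and y of foot_r_mid in the frame of plate between -0.2 and 0.2 m and z of foot_r_mid in the frame of plate between 0.022 and 0.033 m and angle between foot_r_mid's own z axis and vertical below 0.15 rad)) or ((x of foot_q_mid in the frame of slope between -0.045 and 0.065 m and y of foot_q_mid in the frame of slope between -0.045 and 0.045 m and z of foot_q_mid in the frame of slope between 0.014 and 0.025 m and angle between the z axis of foot_q_mid and the z axis of slope, either way round below 0.1 rad and linear speed of foot_q below 0.02 m/s) and (x of foot_p_mid in the frame of plate between -0.16 and 0.16 m and y of foot_p_mid in the frame of plate between -0.2 and 0.2 m and z of foot_p_mid in the frame of plate between 0.022 and 0.033 m and angle between foot_p_mid's own z axis and vertical below 0.15 rad) and distance of each of foot_p_mid, foot_r_mid from where it was at the start of the episode above 0.03 m and linear speed of each of foot_p, foot_r below 0.02 m/s and (x of foot_r_mid in the frame of plate between -0.16 and 0.16 m and y of foot_r_mid in the frame of plate between -0.2 and 0.2 m and z of foot_r_mid in the frame of plate between 0.022 and 0.033 m and angle between foot_r_mid's own z axis and vertical below 0.15 rad)) or ((x of foot_r_mid in the frame of slope between -0.045 and 0.065 m and y of foot_r_mid in the frame of slope between -0.045 and 0.045 m and z of foot_r_mid in the frame of slope between 0.014 and 0.025 m and angle between the z axis of foot_r_mid and the z axis of slope, either way round below 0.1 rad and linear speed of foot_r below 0.02 m/s) and (x of foot_p_mid in the frame of plate between -0.16 and 0.16 m and y of foot_p_mid in the frame of plate between -0.2 and 0.2 m and z of foot_p_mid in the frame of plate between 0.022 and 0.033 m and angle between foot_p_mid's own z axis and vertical below 0.15 rad) and distance of each of foot_p_mid, foot_q_mid from where it was at the start of the episode above 0.03 m and linear speed of each of foot_p, foot_q below 0.02 m/s and (x of foot_q_mid in the frame of plate between -0.16 and 0.16 m and y of foot_q_mid in the frame of plate between -0.2 and 0.2 m and z of foot_q_mid in the frame of plate between 0.022 and 0.033 m and angle between foot_q_mid's own z axis and vertical below 0.15 rad)))); the robot touches nothing.
It fails at once if the plate is loaded with more than 60 N in all (the feet and small things on it weigh 16 to 23 N) (contact force between plate and anything else above 60 N).
It fails at once if the slope is pressed or struck with more than 40 N (contact force between slope and anything else above 40 N).
It fails at once if anything touches or slides into the curb of the ramp (contact force between curb and anything else above 0.3 N).
It fails at once if a socket or the nut is moved by more than 2 cm (distance of any of socket_a, socket_b, nut from where it was at the start of the episode above 0.02 m).
It also fails if it takes over 72 s, if anything falls off the work surface, if the arm or the gripper's body presses on something with over 40 N, if the wrist force passes 120 N, or if a joint passes its speed limit or range.

## Working session

There is one attempt and no reset: what is moved stays moved. The work goes in short steps, Python scripts to look and compute and a tool call to move; the robot and the scene stay as the last step left them, time stands still between calls to the robot, and variables do not carry over. Pictures are saved under pics/ and viewed, and the job is handed in when it is done.

Besides the shell and the picture viewer there is one more tool, called after ">>>" in YAML: its name, and indented under it one key for each argument. move_arm: Moves the arm, as the interface text tells. Its arguments: {"type":"object","properties":{"series":{"type":"array","items":{"type":"array"}},"jaw":{"type":"number"},"force":{"type":"number"}},"required":["series"]}

```bash
ls; mkdir -p pics
python3 - <<'E'
from station import *
import cv2, numpy as np
o=get_obs();print(o)
for n in ["scene","top","wrist"]:
    c=get_calibration(n);print(n,np.round(c["K"],1).tolist(),np.round(c["pose"],3).tolist())
    cv2.imwrite(f"pics/{n}0.png",grab_frame(n))
E
```

```text
pics
{'time': 0.0, 'q': array([ 1.41950539,  0.50833637, -0.23752812,  1.50113786,  0.12565881,
        1.14890036, -0.15479656]), 'dq': array([-7.71558446e-04,  2.19292051e-04,  1.02487019e-03,  2.46693584e-04,
        1.58876010e-03, -9.90654052e-05, -1.31904468e-03]), 'effort': array([ 9.58570599e-04, -6.20607090e+01, -2.18671359e+00, -2.49656349e+01,
        1.26328797e-02,  1.19454204e-02, -2.85299592e-06]), 'tcp_pos': array([ 158.5539047 , -604.06042221,  247.42892589]), 'orientation': array([[ 9.67208128e-01,  2.53984709e-01, -4.52448924e-04],
       [ 2.53985112e-01, -9.67206563e-01,  1.73984063e-03],
       [ 4.28134676e-06, -1.79770329e-03, -9.99998384e-01]]), 'force': array([ 1.00215191,  0.48973841, -0.28818191]), 'moment': array([ 0.04149772, -0.00483045,  0.00734649]), 'opening': 85.59836635761425}
scene [[450.1, 0.0, 261.3], [0.0, 450.1, 194.0], [0.0, 0.0, 1.0]] [[0.277, 0.53, -0.801, 1379.559], [0.961, -0.161, 0.226, -254.281], [-0.009, -0.832, -0.554, 683.14], [0.0, 0.0, 0.0, 1.0]]
top [[406.2, 0.0, 254.7], [0.0, 406.2, 188.5], [0.0, 0.0, 1.0]] [[0.017, -0.989, 0.145, 357.552], [-1.0, -0.015, 0.013, 0.786], [-0.01, -0.145, -0.989, 1132.862], [0.0, 0.0, 0.0, 1.0]]
wrist [[302.3, 0.0, 252.9], [0.0, 302.3, 192.7], [0.0, 0.0, 1.0]] [[0.254, -0.93, -0.266, 226.439], [-0.967, -0.245, -0.068, -585.39], [-0.002, 0.274, -0.962, 373.874], [0.0, 0.0, 0.0, 1.0]]
```

View pics/top0.png

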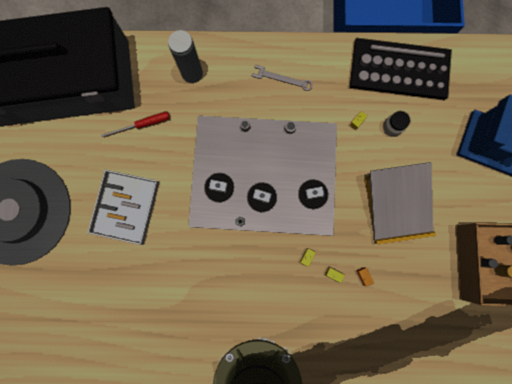

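View pics/scene0.png

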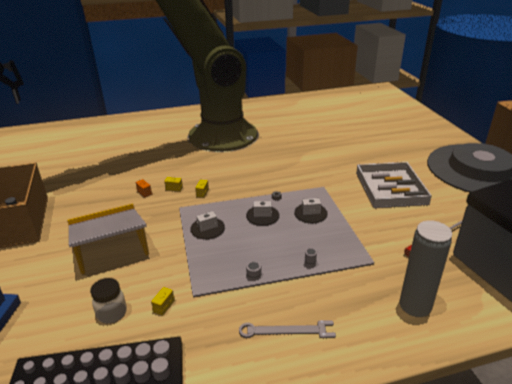

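Run:
```python
import cv2
im=cv2.imread('pics/top0.png')
cv2.imwrite('pics/top0z.png',cv2.resize(im[40:260,60:350],None,fx=2.7,fy=2.7,interpolation=cv2.INTER_CUBIC))
```

```text
(no output)
```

View pics/top0z.png

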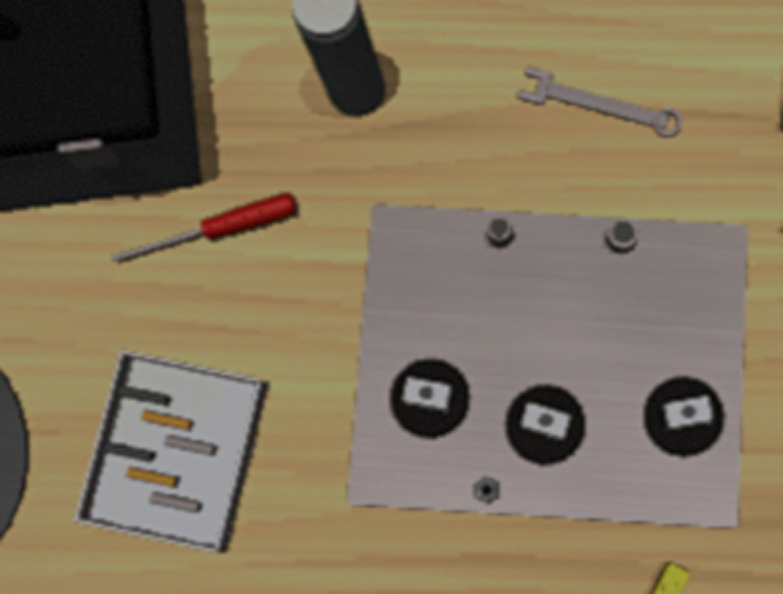

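The top view shows the three black soles at about (219,187), (262,197) and (313,193). The nut is at (240,221) and the sockets are at (245,126) and (291,127). The ramp is at (403,202), with its yellow curb at row ~238.

```bash
cat > h.py <<'E'
from station import *
import cv2, numpy as np
def ray(n,uv,z,cal=None):
    c=cal or get_calibration(n);K=np.array(c["K"]);T=np.array(c["pose"])
    d=T[:3,:3]@np.linalg.solve(K,np.array([uv[0],uv[1],1.]));o=T[:3,3]
    return o+d*(z-o[2])/d[2]
def proj(n,p,cal=None):
    c=cal or get_calibration(n);T=np.array(c["pose"]);q=T[:3,:3].T@(np.array(p)-T[:3,3]);r=np.array(c["K"])@q
    return r[:2]/r[2]
E
python3 - <<'E'
from h import *
im=cv2.imread('pics/top0.png');g=cv2.cvtColor(im,cv2.COLOR_BGR2GRAY)
roi=np.zeros_like(g);roi[150:232,192:335]=1
m=((g<50)&(roi>0)).astype(np.uint8)
cs,_=cv2.findContours(m,cv2.RETR_EXTERNAL,cv2.CHAIN_APPROX_NONE)
for c in cs:
    if cv2.contourArea(c)<300: continue
    e=cv2.fitEllipse(c);P=ray("top",e[0],16)
    hull=np.zeros_like(g);cv2.drawContours(hull,[c],-1,1,-1)
    b=((g>95)&(hull>0)).astype(np.uint8)
    bc,_=cv2.findContours(b,cv2.RETR_EXTERNAL,cv2.CHAIN_APPROX_NONE);bc=max(bc,key=cv2.contourArea)
    r=cv2.minAreaRect(bc);box=[ray("top",p,48)[:2] for p in cv2.boxPoints(r)]
    ctr=np.mean(box,axis=0);s=[box[1]-box[0],box[2]-box[1]];L=max(s,key=np.linalg.norm)
    print("sole",np.round(P,1),"ell",np.round(e[0],1),np.round(e[1],1),"block",np.round(ctr,1),[round(np.linalg.norm(x)) for x in s],"ang",round(np.degrees(np.arctan2(L[1],L[0])),1))
# plate corners, from zoom
for u in [(375,205),(747,226),(738,527),(348,504)]: print("plate",np.round(ray("top",(60+u[0]/2.7,40+u[1]/2.7),8),1))
for u in [(499,231),(621,236),(486,490)]: print("things",np.round(ray("top",(60+u[0]/2.7,40+u[1]/2.7),30 if u[1]<300 else 22),1))
cv2.imwrite('pics/rampz.png',cv2.resize(im[145:260,345:460],None,fx=5,fy=5,interpolation=cv2.INTER_CUBIC))
s=cv2.imread('pics/scene0.png');cv2.imwrite('pics/ramps.png',cv2.resize(s[190:290,50:170],None,fx=5,fy=5,interpolation=cv2.INTER_CUBIC))
E
```

```text
sole [497.8  -4.2  16. ] ell [261.5 197. ] [27.6 28.1] block [498.4  -4.6] [24, 44] ang -107.8
sole [ 508.6 -146.2   16. ] ell [312.8 193.9] [27.7 28.3] block [ 508.9 -146.8] [45, 23] ang -78.7
sole [523.5 115.1  16. ] ell [218.8 187.1] [27.4 28. ] block [524.2 115.3] [24, 44] ang -100.6
plate [731.1 179.3   8. ]
plate [ 713.1 -216.1    8. ]
plate [ 396. -203.    8.]
plate [412.9 195.4   8. ]
things [697.4  45.6  30. ]
things [693.7 -81.2  30. ]
things [428.6  53.7  22. ]
```

View pics/rampz.png

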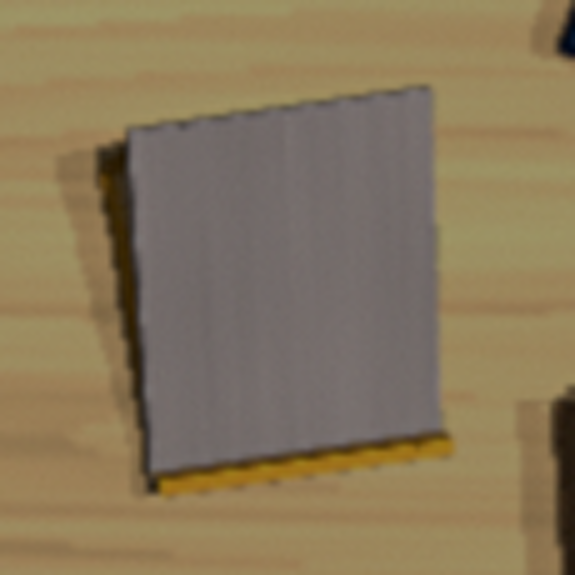

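View pics/ramps.png

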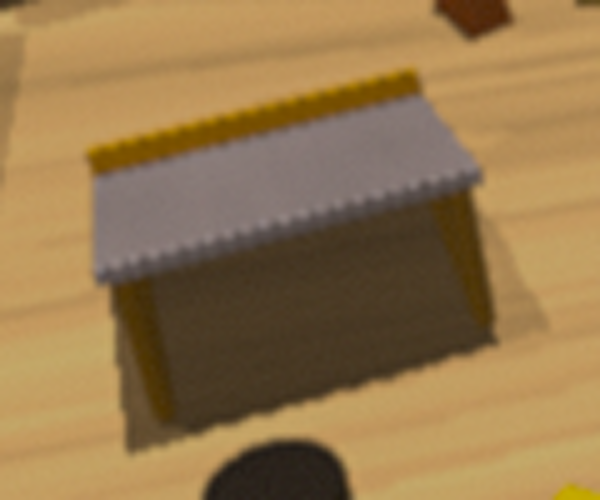

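View pics/wrist0.png

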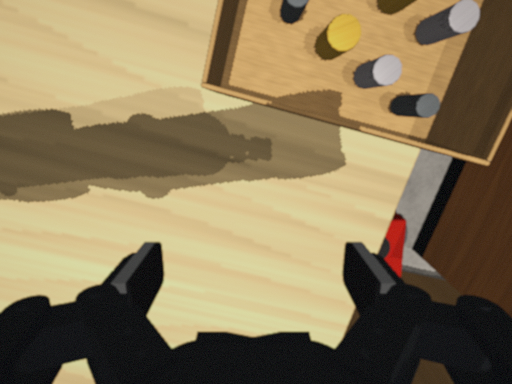

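Run:
```python
from h import *
a=ray("top",(345+130/5,145+128/5),94);b=ray("top",(345+431/5,145+87/5),94)
print("top far",a,b,np.linalg.norm(a-b))
ex=a-b;ex/=np.linalg.norm(ex);  # slope y (left)
up=np.array([ex[1],-ex[0],0]);print("yaw up",np.degrees(np.arctan2(up[1],up[0])))
mid=(a+b)/2;c=np.cos(np.radians(23));print("centre from far edge",mid-up*100*c)
# scene
sa=ray("scene",(50+480/5,190+178/5),92);sb=ray("scene",(50+97/5,190+278/5),92);print("scene far",sa,sb,np.linalg.norm(sa-sb))
# curb: top outer-edge corners in top; scene top edge corners
zc=55-100*np.sin(np.radians(23))+14*c
print("curb height",zc)
# top: border between curb & deck: ~ (150,475),(443,437)
p=ray("top",(345+157/5,145+478/5),zc-3);q=ray("top",(345+450/5,145+437/5),zc-3)
print("curb",p,q,np.linalg.norm(p-q),(p+q)/2)
p=ray("scene",(50+418/5,190+70/5),zc);q=ray("scene",(50+88/5,190+150/5),zc)
print("curb scene",p,q,np.linalg.norm(p-q),(p+q)/2)
```

```text
top far [ 561.17378434 -286.81540064   94.        ] [ 585.1131351 -443.2553076   94.       ] 158.26097751436293
yaw up 8.700243734947422
centre from far edge [ 482.15217691 -378.95937311   94.        ]
scene far [ 570.43512448 -284.7481433    92.        ] [ 593.15503233 -439.35483108   92.        ] 156.26714983940326
curb height 28.813955099406783
curb [ 382.70791598 -315.4196574    25.8139551 ] [ 407.25212064 -473.69116651   25.8139551 ] 160.16331845536797 [ 394.98001831 -394.55541196   25.8139551 ]
curb scene [ 382.78057826 -311.89289826   28.8139551 ] [ 405.94054222 -469.5431373    28.8139551 ] 159.34234151718505 [ 394.36056024 -390.71801778   28.8139551 ]
```

```bash
cat >> h.py <<'E'
from scipy.spatial.transform import Rotation as Ro
def Rdown(ydeg):
    a=np.radians(ydeg);y=np.array([np.cos(a),np.sin(a),0]);z=np.array([0,0,-1.]);return np.column_stack([np.cross(y,z),y,z])
def go(p,R=None):
    o=get_obs();R0=np.array(o["orientation"]);d=np.array(p,float)-o["tcp_pos"]
    print("t",round(o["time"],2),"tcp",np.round(o["tcp_pos"],1),"open",round(o["opening"],1),"F",np.round(o["force"],2))
    print("shift shares before turn",np.round(R0.T@d/30,2))
    if R is not None:
        print("turn shares",np.round(Ro.from_matrix(R0.T@R).as_rotvec()/.12,2)," shift shares after turn",np.round(R.T@d/30,2))
E
python3 - <<'E'
from h import *
go((509,-147,130),Rdown(11.3))
E
```

```text
t 0.15 tcp [ 158.6 -604.2  247.6] open 85.0 F [ 0.92 -0.42 -0.41]
shift shares before turn [ 15.17 -11.77   3.94]
turn shares [-1.000e-02 -1.000e-02 -1.259e+01]  shift shares after turn [12.65 14.44  3.92]
```

>>> move_arm:
  series:
    - [[0.95,-0.74,0],[0,0,0]]
    - [[0.95,-0.74,0],[0,0,0]]
    - [[0.95,-0.74,0],[0,0,0]]
    - [[0.95,-0.74,0],[0,0,0]]
    - [[0.95,-0.74,0],[0,0,0]]
  jaw: 1
  force: 20

```text
time: 0.65
tcp_pos: [269.0, -459.6, 248.1]
orientation: [[0.967, 0.254, -0.0], [0.254, -0.967, 0.0], [-0.0, -0.0, -1.0]]
force: [0.9, 0.1, -0.5]
opening: 85.3
```

>>> move_arm:
  series:
    - [[0.95,-0.74,0],[0,0,0]]
    - [[0.95,-0.74,0],[0,0,0]]
    - [[0.95,-0.74,0],[0,0,0]]
    - [[0.95,-0.74,0],[0,0,0]]
    - [[0.95,-0.74,0],[0,0,0]]

```text
time: 1.15
tcp_pos: [378.6, -316.1, 248.2]
orientation: [[0.967, 0.254, -0.0], [0.254, -0.967, 0.0], [-0.0, -0.0, -1.0]]
force: [0.5, -0.8, 0.3]
opening: 85.4
```

>>> move_arm:
  series:
    - [[0.95,-0.74,0],[0,0,0]]
    - [[0.95,-0.74,0],[0,0,0]]
    - [[0.95,-0.74,0],[0,0,0]]
    - [[0.95,-0.74,0],[0,0,0]]
    - [[0.95,-0.74,0],[0,0,0]]

```text
time: 1.65
tcp_pos: [488.2, -172.6, 248.2]
orientation: [[0.967, 0.254, -0.0], [0.254, -0.967, -0.0], [-0.0, -0.0, -1.0]]
force: [0.3, -0.3, -0.8]
opening: 85.3
```

>>> move_arm:
  series:
    - [[0,0,0.5],[0,0,-1]]
    - [[0,0,0.5],[0,0,-1]]
    - [[0,0,0.5],[0,0,-1]]
    - [[0,0,0.5],[0,0,-1]]
    - [[0,0,0.5],[0,0,-1]]

```text
time: 2.15
tcp_pos: [487.5, -173.8, 172.6]
orientation: [[0.651, 0.759, -0.0], [0.759, -0.651, 0.0], [-0.0, -0.0, -1.0]]
force: [0.7, 0.1, 0.8]
opening: 85.7
```

>>> move_arm:
  series:
    - [[0,0,0],[0,0,-1]]
    - [[0,0,0],[0,0,-1]]
    - [[0,0,0],[0,0,-1]]
    - [[0,0,0],[0,0,-1]]
    - [[0,0,0],[0,0,-1]]

```text
time: 2.65
tcp_pos: [487.5, -173.9, 173.1]
orientation: [[0.109, 0.994, -0.0], [0.994, -0.109, 0.0], [0.0, -0.0, -1.0]]
force: [1.1, -0.4, -0.1]
opening: 85.2
```

Run:
```python
from h import *
go((509,-147,110),Rdown(11.3)); print(np.round(get_obs()["q"],2))
cv2.imwrite("pics/w1.png",grab_frame("wrist"))
```

```text
t 2.65 tcp [ 487.5 -173.9  173.1] open 85.2 F [ 1.14 -0.41 -0.07]
shift shares before turn [0.97 0.62 2.1 ]
turn shares [-0.   -0.   -2.55]  shift shares after turn [0.74 0.88 2.1 ]
[ 0.76  0.48 -0.68  1.88  0.38  0.91 -0.22]
```

View pics/w1.png

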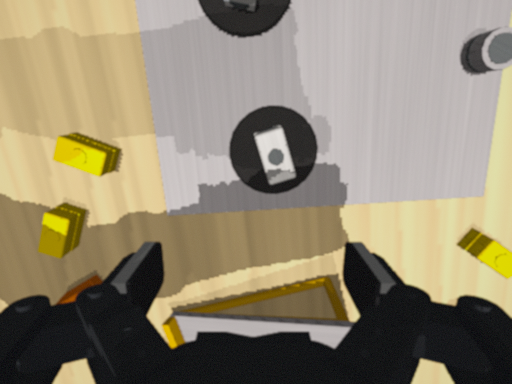

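The wrist view shows the right-hand foot's sole centred at about (273,150), with its block at (275,154). I'll check that against the top view.

```bash
cat >> h.py <<'E'
def feet_wrist(f,cal):
    im=cv2.imread(f);g=cv2.cvtColor(im,cv2.COLOR_BGR2GRAY)
    m=(g<40).astype(np.uint8);m[235:]=0
    cs,_=cv2.findContours(m,cv2.RETR_EXTERNAL,cv2.CHAIN_APPROX_NONE)
    for c in cs:
        if cv2.contourArea(c)<1500: continue
        e=cv2.fitEllipse(c);h=np.zeros_like(g);cv2.drawContours(h,[c],-1,1,-1)
        b=((g>150)&(h>0)).astype(np.uint8)
        bc,_=cv2.findContours(b,cv2.RETR_EXTERNAL,cv2.CHAIN_APPROX_NONE)
        if not bc: continue
        bc=max(bc,key=cv2.contourArea);r=cv2.minAreaRect(bc)
        box=[ray("wrist",p,48,cal)[:2] for p in cv2.boxPoints(r)];s=[box[1]-box[0],box[2]-box[1]];L=max(s,key=np.linalg.norm)
        print("sole",np.round(ray("wrist",e[0],16,cal)[:2],1),np.round(e[1]),"block",np.round(np.mean(box,axis=0),1),[round(np.linalg.norm(x)) for x in s],"long deg",round(np.degrees(np.arctan2(L[1],L[0]))%180,1))
E
python3 - <<'E'
from h import *
feet_wrist("pics/w1.png",get_calibration("wrist"))
E
python3 - <<'E'
from h import *
c=get_calibration("wrist")
for uv,z in [((273,150),16),((275,154),48)]: print(ray("wrist",uv,z,c))
im=cv2.imread("pics/w1.png");g=cv2.cvtColor(im,cv2.COLOR_BGR2GRAY);print(g[150,225:320:4],g[120:190:4,276])
E
```

```text
[ 509.80636138 -144.31856742   16.        ]
[ 509.51325914 -143.19917044   48.        ]
[171 114  40  43  43  43  44  41  61 217 219 216 112 116 186 218 102  44
  41  41  42  44  41 119] [ 44  55 136 223 220 218 217 178 108 109 111 118 191 108 151 164  44  27]
```

>>> move_arm:
  series:
    - [[0,0,0],[0,0,-1]]
    - [[0,0,0],[0,0,-1]]
    - [[0,0,0],[0,0,-0.55]]
    - [[0.4,0.43,0.8],[0,0,0]]
    - [[0.4,0.43,0.8],[0,0,0]]

```text
time: 3.2
tcp_pos: [508.8, -146.0, 125.0]
orientation: [[-0.186, 0.983, 0.001], [0.983, 0.186, -0.001], [-0.001, 0.001, -1.0]]
force: [0.5, -0.2, -0.2]
opening: 85.3
```

Run:
```python
from h import *
go((509.5,-145,37),Rdown(11.3))
```

```text
t 3.2 tcp [ 508.8 -146.   125. ] open 85.3 F [ 0.5  -0.15 -0.18]
shift shares before turn [0.03 0.03 2.93]
turn shares [ 0.01  0.01 -0.08]  shift shares after turn [0.03 0.03 2.93]
```

>>> move_arm:
  series:
    - [[0.03,0.03,0.7],[0,0,0]]
    - [[0,0,0.7],[0,0,0]]
    - [[0,0,0.7],[0,0,0]]
    - [[0,0,0.5],[0,0,0]]
    - [[0,0,0.25],[0,0,0]]

```text
time: 3.7
tcp_pos: [508.3, -144.2, 38.4]
orientation: [[-0.189, 0.982, -0.002], [0.982, 0.189, 0.0], [0.001, -0.002, -1.0]]
force: [-0.6, -0.4, 0.7]
opening: 85.7
```

>>> move_arm:
  series:
    - [[0,0,0],[0,0,0]]
    - [[0,0,0],[0,0,0]]
    - [[0,0,0],[0,0,0]]
    - [[0,0,0],[0,0,0]]
    - [[0,0,0],[0,0,0]]
  jaw: -1
  force: 20

```text
time: 4.2
tcp_pos: [509.4, -144.5, 40.5]
orientation: [[-0.19, 0.982, 0.001], [0.982, 0.19, -0.001], [-0.001, 0.001, -1.0]]
force: [-0.9, -0.4, 5.5]
opening: 23.4
```

>>> move_arm:
  series:
    - [[0,0.2,0],[0,0,0]]
    - [[0,0.2,0],[0,0,0]]
    - [[0,0.2,0],[0,0,0]]
    - [[0,0.2,0],[0,0,0]]
    - [[0,0.2,0],[0,0,0]]

```text
time: 4.7
tcp_pos: [535.8, -139.9, 40.5]
orientation: [[-0.19, 0.982, -0.005], [0.982, 0.19, -0.003], [-0.002, -0.006, -1.0]]
force: [-10.5, -1.7, 16.4]
opening: 23.4
```

>>> move_arm:
  series:
    - [[0,0.2,0],[0,0,0]]
    - [[0,0.2,0],[0,0,0]]
    - [[0,0.2,0],[0,0,0]]

```text
time: 5.0
tcp_pos: [553.7, -136.4, 40.5]
orientation: [[-0.19, 0.982, -0.005], [0.982, 0.19, -0.003], [-0.002, -0.005, -1.0]]
force: [-9.0, -2.3, 14.4]
opening: 23.9
```

>>> move_arm:
  series:
    - [[0,0.2,0],[0,0,0]]
    - [[0,0.2,0],[0,0,0]]

```text
time: 5.2
tcp_pos: [565.6, -134.0, 40.5]
orientation: [[-0.19, 0.982, -0.005], [0.982, 0.19, -0.003], [-0.002, -0.005, -1.0]]
force: [-10.1, -1.9, 14.4]
opening: 24.1
```

>>> move_arm:
  series:
    - [[0,0.1,0],[0,0,0]]
    - [[0,0,-0.05],[0,0,0]]
    - [[0,0,-0.05],[0,0,0]]

```text
time: 5.5
tcp_pos: [570.4, -132.4, 42.4]
orientation: [[-0.191, 0.982, -0.001], [0.982, 0.191, 0.0], [0.0, -0.001, -1.0]]
force: [-0.4, 0.4, -6.0]
opening: 23.4
```

>>> move_arm:
  series:
    - [[0,0,0],[0,0,0]]
    - [[0,0,0],[0,0,0]]
    - [[0,0,0],[0,0,0]]
    - [[0,0,-0.1],[0,0,0]]
    - [[0,0,-0.5],[0,0,0]]
  jaw: 1

```text
time: 6.0
tcp_pos: [570.1, -132.2, 60.2]
orientation: [[-0.191, 0.982, -0.003], [0.982, 0.191, 0.001], [0.001, -0.002, -1.0]]
force: [0.1, 0.7, -0.5]
opening: 85.6
```

>>> move_arm:
  series:
    - [[0,0,-1],[0,0,0]]
    - [[0,0,-1],[0,0,0]]
    - [[0,0,-0.6],[0,0,0]]

```text
time: 6.3
tcp_pos: [571.9, -131.9, 142.3]
orientation: [[-0.191, 0.982, 0.003], [0.982, 0.191, -0.0], [-0.001, 0.003, -1.0]]
force: [0.7, 0.2, -0.1]
opening: 85.5
```

Run:
```python
from h import *
go((498,-4,120),Rdown(-17.8))
cv2.imwrite("pics/t1.png",grab_frame("top"));cv2.imwrite("pics/w2.png",grab_frame("wrist"))
```

```text
t 6.3 tcp [ 571.9 -131.9  142.3] open 85.5 F [ 0.73  0.18 -0.1 ]
shift shares before turn [ 4.66 -1.6   0.73]
turn shares [0.03 0.   4.19]  shift shares after turn [ 3.31 -3.65  0.74]
```

View pics/w2.png

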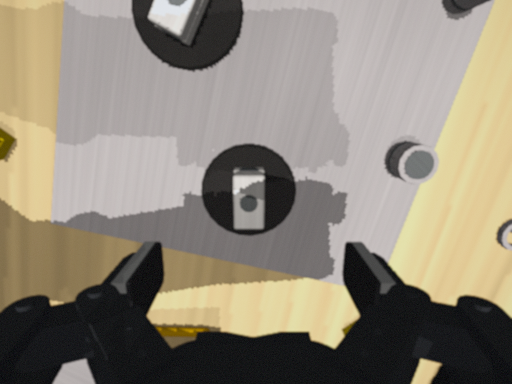

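The dragged foot stands at (249,190), aligned with the jaws. Next is the middle foot.

>>> move_arm:
  series:
    - [[0,0,0],[0,0,1]]
    - [[0,0,0],[0,0,1]]
    - [[0,0,0],[0,0,1]]
    - [[0,0,0],[0,0,1]]
    - [[0,0,0],[0,0,0.19]]

```text
time: 6.9
tcp_pos: [570.7, -132.1, 138.8]
orientation: [[0.308, 0.951, -0.0], [0.951, -0.308, -0.0], [-0.0, -0.0, -1.0]]
force: [-0.8, -0.6, 0.5]
opening: 85.8
```

>>> move_arm:
  series:
    - [[0.83,-0.91,0],[0,0,0]]
    - [[0.83,-0.91,0],[0,0,0]]
    - [[0.83,-0.91,0],[0,0,0]]
    - [[0.83,-0.91,0.3],[0,0,0]]
    - [[0,0,0.4],[0,0,0]]

```text
time: 7.4
tcp_pos: [495.4, 0.7, 118.5]
orientation: [[0.297, 0.955, 0.0], [0.955, -0.297, 0.002], [0.002, -0.0, -1.0]]
force: [-0.3, -0.8, 0.0]
opening: 85.3
```

Run:
```python
from h import *
go((498,-3.5,39),Rdown(-17.8))
cv2.imwrite("pics/w3.png",grab_frame("wrist"))
c=get_calibration("wrist");print(proj("wrist",(498,-4.5,48),c))
```

```text
t 7.4 tcp [495.4   0.7 118.5] open 85.3 F [-0.28 -0.78  0.  ]
shift shares before turn [-0.11  0.12  2.65]
turn shares [-0.   -0.01  0.08]  shift shares after turn [-0.11  0.12  2.65]
[257.11225702 216.86232068]
```

View pics/w3.png

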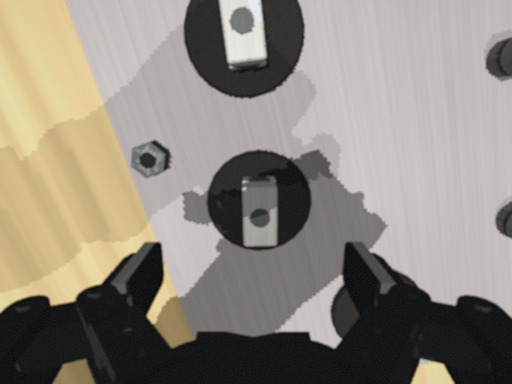

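>>> move_arm:
  series:
    - [[-0.1,0.15,0.7],[0,0,0]]
    - [[0,0,0.7],[0,0,0]]
    - [[0,0,0.7],[0,0,0]]
    - [[0,0,0.45],[0,0,0]]
    - [[0,0,0.15],[0,0,0]]

```text
time: 7.95
tcp_pos: [500.4, -9.4, 35.3]
orientation: [[0.305, 0.952, -0.002], [0.952, -0.305, -0.0], [-0.001, -0.002, -1.0]]
force: [-0.3, -0.4, 0.3]
opening: 85.5
```

>>> move_arm:
  series:
    - [[0,0,0],[0,0,0]]
    - [[0,0,0],[0,0,0]]
    - [[0,0,0],[0,0,0]]
    - [[0,0,0],[0,0,0]]
    - [[0,0,0],[0,0,0]]
  jaw: -1

```text
time: 8.45
tcp_pos: [501.0, -8.3, 37.4]
orientation: [[0.306, 0.952, 0.001], [0.952, -0.306, -0.0], [0.0, 0.001, -1.0]]
force: [-1.5, -0.2, 4.3]
opening: 23.9
```

>>> move_arm:
  series:
    - [[0,0.2,0],[0,0,0]]
    - [[0,0.2,0],[0,0,0]]
    - [[0,0.2,0],[0,0,0]]
    - [[0,0.2,0],[0,0,0]]
    - [[0,0.2,0],[0,0,0]]

```text
time: 8.95
tcp_pos: [529.4, -17.2, 37.4]
orientation: [[0.305, 0.952, 0.0], [0.952, -0.305, -0.0], [0.0, 0.0, -1.0]]
force: [-3.1, 1.9, 5.9]
opening: 23.8
```

>>> move_arm:
  series:
    - [[0,0.2,0],[0,0,0]]
    - [[0,0.2,0],[0,0,0]]
    - [[0,0.2,0],[0,0,0]]

```text
time: 9.25
tcp_pos: [546.5, -22.7, 37.4]
orientation: [[0.305, 0.952, 0.0], [0.952, -0.305, -0.0], [0.0, 0.0, -1.0]]
force: [-3.8, 1.4, 6.1]
opening: 23.7
```

>>> move_arm:
  series:
    - [[0,0.2,0],[0,0,0]]
    - [[0,0.2,0],[0,0,0]]

```text
time: 9.45
tcp_pos: [558.0, -26.4, 37.4]
orientation: [[0.305, 0.952, -0.0], [0.952, -0.305, 0.0], [-0.0, -0.0, -1.0]]
force: [-2.2, 1.1, 6.6]
opening: 23.9
```

>>> move_arm:
  series:
    - [[0,0.2,0],[0,0,0]]

```text
time: 9.55
tcp_pos: [563.7, -28.2, 37.4]
orientation: [[0.305, 0.952, 0.0], [0.952, -0.305, 0.0], [0.0, 0.0, -1.0]]
force: [-2.9, 0.6, 6.3]
opening: 23.5
```

>>> move_arm:
  series:
    - [[0,0,-0.05],[0,0,0]]
    - [[0,0,-0.03],[0,0,0]]

```text
time: 9.75
tcp_pos: [563.1, -28.7, 38.8]
orientation: [[0.306, 0.952, -0.001], [0.952, -0.306, -0.0], [-0.0, -0.001, -1.0]]
force: [1.2, -0.4, -6.0]
opening: 23.4
```

>>> move_arm:
  series:
    - [[0,0,0],[0,0,0]]
    - [[0,0,0],[0,0,0]]
    - [[0,0,0],[0,0,0]]
    - [[0,0,-0.1],[0,0,0]]
    - [[0,0,-0.5],[0,0,0]]
  jaw: 1

```text
time: 10.25
tcp_pos: [562.7, -28.5, 56.4]
orientation: [[0.306, 0.952, -0.002], [0.952, -0.306, 0.0], [-0.001, -0.002, -1.0]]
force: [-0.1, 0.5, 0.4]
opening: 85.5
```

>>> move_arm:
  series:
    - [[0,0,-1],[0,0,0]]
    - [[0,0,-1],[0,0,0]]
    - [[0,0,-0.6],[0,0,0]]
    - [[0,0,0],[0,0,0]]
    - [[0,0,0],[0,0,-1]]

```text
time: 10.75
tcp_pos: [563.8, -28.5, 135.7]
orientation: [[0.189, 0.982, 0.001], [0.982, -0.189, -0.001], [-0.0, 0.001, -1.0]]
force: [-0.0, 0.9, -0.4]
opening: 85.8
```

Run:
```python
from h import *
go((524,115,120),Rdown(-10.6))
```

```text
t 10.75 tcp [563.8 -28.5 135.7] open 85.8 F [-0.02  0.92 -0.36]
shift shares before turn [ 4.45 -2.21  0.52]
turn shares [ 0.01  0.   -0.04]  shift shares after turn [ 4.46 -2.18  0.52]
```

>>> move_arm:
  series:
    - [[0.89,-0.44,0],[0,0,0]]
    - [[0.89,-0.44,0],[0,0,0]]
    - [[0.89,-0.44,0],[0,0,0]]
    - [[0.89,-0.44,0.2],[0,0,0]]
    - [[0.89,-0.44,0.3],[0,0,0]]

```text
time: 11.25
tcp_pos: [523.7, 116.1, 119.7]
orientation: [[0.19, 0.982, 0.0], [0.982, -0.19, 0.0], [0.0, 0.0, -1.0]]
force: [0.8, 0.1, -0.5]
opening: 85.3
```

>>> move_arm:
  series:
    - [[0,0,0],[0,0,0]]

```text
time: 11.35
tcp_pos: [521.9, 119.8, 119.1]
orientation: [[0.183, 0.983, -0.002], [0.983, -0.183, 0.002], [0.002, -0.003, -1.0]]
force: [-0.8, -0.2, 0.3]
opening: 85.7
```

Run:
```python
from h import *
go((524,116,39),Rdown(-10.6))
cv2.imwrite("pics/w4.png",grab_frame("wrist"))
c=get_calibration("wrist");print(proj("wrist",(524,115.2,48),c))
```

```text
t 11.35 tcp [521.9 119.8 119.1] open 85.7 F [-0.76 -0.21  0.32]
shift shares before turn [-0.12  0.1   2.67]
turn shares [-0.02 -0.02  0.01]  shift shares after turn [-0.11  0.09  2.67]
[254.8423492  215.54761692]
```

View pics/w4.png

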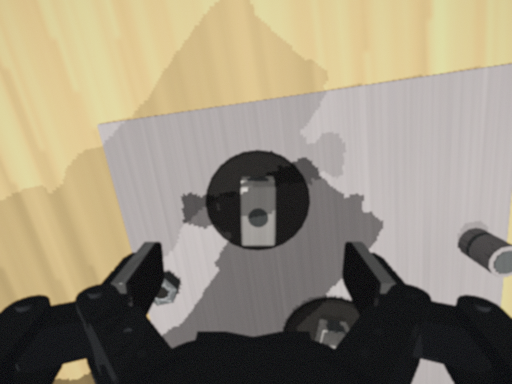

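The left foot's dot at (258,217) agrees with the predicted (255,216). Descending.

>>> move_arm:
  series:
    - [[0,0.05,0.7],[0,0,0]]
    - [[0,0,0.7],[0,0,0]]
    - [[0,0,0.7],[0,0,0]]
    - [[0,0,0.45],[0,0,0]]
    - [[0,0,0.15],[0,0,0]]

```text
time: 11.9
tcp_pos: [525.1, 113.7, 37.7]
orientation: [[0.191, 0.982, -0.002], [0.982, -0.191, -0.001], [-0.001, -0.002, -1.0]]
force: [0.3, 0.8, 0.5]
opening: 85.4
```

>>> move_arm:
  series:
    - [[0,0,0],[0,0,0]]
    - [[0,0,0],[0,0,0]]
    - [[0,0,0],[0,0,0]]
    - [[0,0,0],[0,0,0]]
    - [[0,0,0],[0,0,0]]
  jaw: -1

```text
time: 12.4
tcp_pos: [526.0, 114.9, 39.9]
orientation: [[0.19, 0.982, 0.001], [0.982, -0.19, 0.0], [0.0, 0.001, -1.0]]
force: [-0.5, -0.1, 5.2]
opening: 23.6
```

>>> move_arm:
  series:
    - [[0,0.2,0],[0,0,0]]
    - [[0,0.2,0],[0,0,0]]
    - [[0,0.2,0],[0,0,0]]
    - [[0,0.2,0],[0,0,0]]
    - [[0,0.2,0],[0,0,0]]

```text
time: 12.9
tcp_pos: [555.2, 109.5, 39.9]
orientation: [[0.189, 0.982, 0.0], [0.982, -0.189, 0.0], [0.0, 0.0, -1.0]]
force: [-2.6, 0.5, 6.4]
opening: 24.0
```

>>> move_arm:
  series:
    - [[0,0.2,0],[0,0,0]]
    - [[0,0.2,0],[0,0,0]]
    - [[0,0.2,0],[0,0,0]]

```text
time: 13.2
tcp_pos: [572.9, 106.1, 39.9]
orientation: [[0.189, 0.982, 0.0], [0.982, -0.189, 0.0], [0.0, 0.0, -1.0]]
force: [-2.1, 0.5, 6.5]
opening: 23.7
```

>>> move_arm:
  series:
    - [[0,0.2,0],[0,0,0]]
    - [[0,0.2,0],[0,0,0]]

```text
time: 13.4
tcp_pos: [584.7, 103.9, 39.9]
orientation: [[0.189, 0.982, 0.0], [0.982, -0.189, 0.0], [0.0, 0.0, -1.0]]
force: [-2.2, 0.1, 7.0]
opening: 23.5
```

>>> move_arm:
  series:
    - [[0,0.2,0],[0,0,0]]

```text
time: 13.5
tcp_pos: [590.6, 102.7, 39.9]
orientation: [[0.189, 0.982, 0.0], [0.982, -0.189, 0.0], [0.0, 0.0, -1.0]]
force: [-3.0, -0.5, 6.1]
opening: 23.6
```

Drag force over (weight + press) comes to about 0.50 for the right foot, 0.25 for the middle and 0.19 for the left, so the right one grips. I'll release the left foot and go back to the right one.

>>> move_arm:
  series:
    - [[0,0,-0.05],[0,0,0]]
    - [[0,0,-0.03],[0,0,0]]

```text
time: 13.7
tcp_pos: [590.0, 102.0, 41.2]
orientation: [[0.19, 0.982, -0.001], [0.982, -0.19, -0.0], [-0.0, -0.001, -1.0]]
force: [0.1, 0.8, -4.6]
opening: 23.7
```

>>> move_arm:
  series:
    - [[0,0,0],[0,0,0]]
    - [[0,0,0],[0,0,0]]
    - [[0,0,0],[0,0,0]]
    - [[0,0,-0.1],[0,0,0]]
    - [[0,0,-0.5],[0,0,0]]
  jaw: 1

```text
time: 14.2
tcp_pos: [589.4, 102.0, 59.0]
orientation: [[0.189, 0.982, -0.003], [0.982, -0.189, -0.001], [-0.001, -0.003, -1.0]]
force: [0.1, -0.1, 0.4]
opening: 85.7
```

>>> move_arm:
  series:
    - [[0,0,-1],[0,0,0]]
    - [[0,0,-1],[0,0,0]]
    - [[0,0,-1],[0,0,-1]]
    - [[0,0,0],[0,0,-1]]
    - [[0,0,0],[0,0,-1]]

```text
time: 14.7
tcp_pos: [591.1, 102.6, 152.3]
orientation: [[-0.173, 0.985, 0.004], [0.985, 0.173, 0.0], [-0.0, 0.003, -1.0]]
force: [0.2, -0.3, -0.0]
opening: 85.5
```

Run:
```python
from h import *
cv2.imwrite("pics/t2.png",grab_frame("top"))
im=cv2.imread('pics/t2.png');cv2.imwrite('pics/t2z.png',cv2.resize(im[100:250,180:450],None,fx=2.9,fy=2.9))
go((571,-132,130),Rdown(11))
```

```text
t 14.75 tcp [590.8 102.2 151.5] open 85.4 F [-0.56 -1.06 -0.28]
shift shares before turn [-7.56 -2.05  0.72]
turn shares [ 0.02  0.   -0.09]  shift shares after turn [-7.54 -2.14  0.72]
```

View pics/t2z.png

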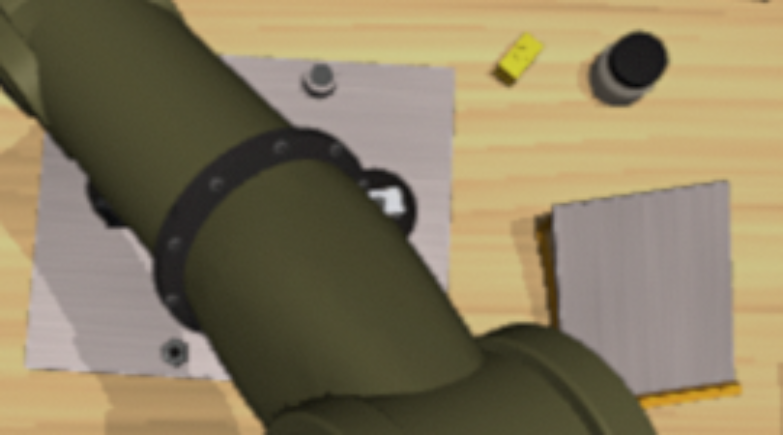

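>>> move_arm:
  series:
    - [[-0.94,-0.26,0],[0,0,0]]
    - [[-0.94,-0.26,0],[0,0,0]]
    - [[-0.94,-0.26,0],[0,0,0]]
    - [[-0.94,-0.26,0],[0,0,0]]
    - [[-0.94,-0.26,0],[0,0,0]]

```text
time: 15.25
tcp_pos: [575.5, -44.3, 150.5]
orientation: [[-0.166, 0.986, 0.001], [0.986, 0.166, -0.0], [-0.0, 0.001, -1.0]]
force: [-0.3, -0.2, -0.0]
opening: 85.4
```

>>> move_arm:
  series:
    - [[-0.95,-0.27,0],[0,0,0]]
    - [[-0.95,-0.27,0.3],[0,0,0]]
    - [[-0.95,-0.27,0.4],[0,0,-0.1]]
    - [[0,0,0],[0,0,0]]
    - [[0,0,0],[0,0,0]]

```text
time: 15.75
tcp_pos: [565.9, -132.3, 128.9]
orientation: [[-0.177, 0.984, -0.0], [0.984, 0.177, 0.0], [0.0, -0.0, -1.0]]
force: [-0.0, 0.2, 1.2]
opening: 85.1
```

Run:
```python
from h import *
go((571,-132,39),Rdown(11.2))
cv2.imwrite("pics/w5.png",grab_frame("wrist"))
c=get_calibration("wrist");print(proj("wrist",(571,-132,48),c))
```

```text
t 15.75 tcp [ 565.9 -132.3  128.9] open 85.1 F [-0.02  0.2   1.23]
shift shares before turn [-0.02  0.17  3.  ]
turn shares [-0.   -0.   -0.15]  shift shares after turn [-0.02  0.17  3.  ]
[257.66780032 210.55744029]
```

View pics/w5.png

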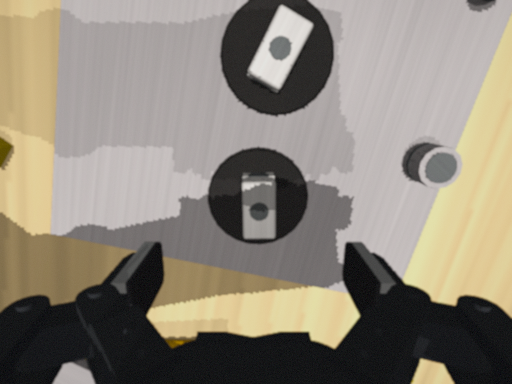

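>>> move_arm:
  series:
    - [[0,0.17,0.7],[0,0,-0.15]]
    - [[0,0,0.7],[0,0,0]]
    - [[0,0,0.7],[0,0,0]]
    - [[0,0,0.6],[0,0,0]]
    - [[0,0,0.25],[0,0,0]]

```text
time: 16.3
tcp_pos: [571.0, -129.0, 39.4]
orientation: [[-0.199, 0.98, -0.001], [0.98, 0.199, 0.001], [0.001, -0.001, -1.0]]
force: [-0.1, 0.0, 0.2]
opening: 85.3
```

>>> move_arm:
  series:
    - [[0,0,0],[0,0,0]]
    - [[0,0,0],[0,0,0]]
    - [[0,0,0],[0,0,0]]
    - [[0,0,0],[0,0,0]]
    - [[0,0,0],[0,0,0]]
  jaw: -1
  force: 25

```text
time: 16.8
tcp_pos: [571.3, -130.9, 41.0]
orientation: [[-0.198, 0.98, 0.001], [0.98, 0.198, -0.001], [-0.001, 0.001, -1.0]]
force: [-2.1, -0.5, 5.2]
opening: 24.0
```

>>> move_arm:
  series:
    - [[0,0,-0.2],[0,0,0]]
    - [[0,0,-0.8],[0,0,0]]
    - [[0,0,-1],[0,0,0]]
    - [[0,0,-1],[0,0,0]]
    - [[0,0,-1],[0,0,0]]
  force: 40

```text
time: 17.3
tcp_pos: [570.4, -130.7, 160.8]
orientation: [[-0.198, 0.98, -0.002], [0.98, 0.198, 0.001], [0.001, -0.002, -1.0]]
force: [0.2, 0.2, -5.1]
opening: 23.2
```

>>> move_arm:
  series:
    - [[0,0,-0.5],[0,0,0]]
    - [[0,0,0],[0,0,0]]
    - [[0,0,0],[0,0,0]]

```text
time: 17.6
tcp_pos: [570.5, -131.0, 174.3]
orientation: [[-0.198, 0.98, -0.001], [0.98, 0.198, -0.0], [0.0, -0.001, -1.0]]
force: [0.1, -1.0, -6.1]
opening: 23.2
```

Run:
```python
from h import *
s=np.radians(23)
yw=np.radians(8.7);up=np.array([np.cos(yw),np.sin(yw),0]);Z=np.array([0,0,1.])
sx=up*np.cos(s)+Z*np.sin(s);sz=-up*np.sin(s)+Z*np.cos(s);R=np.column_stack([np.cross(sx,-sz),sx,-sz])
C=np.array([486,-377.5,55])
go(C+sz*110,R)
cv2.imwrite("pics/w6.png",grab_frame("wrist"));cv2.imwrite("pics/t6.png",grab_frame("top"))
```

```text
t 17.6 tcp [ 570.5 -131.   174.3] open 23.2 F [ 0.14 -1.04 -6.05]
shift shares before turn [-7.43 -5.81  0.61]
turn shares [-3.35 -0.08  0.39]  shift shares after turn [-7.7  -5.26 -1.58]
```

View pics/w6.png

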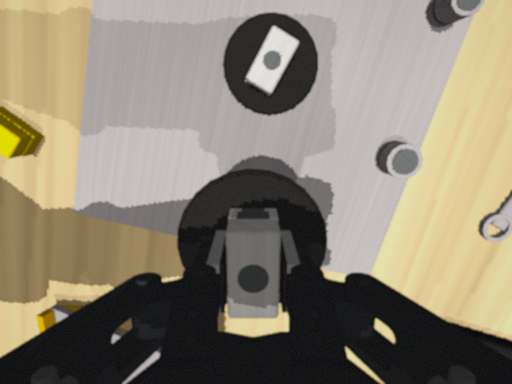

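View pics/t6.png

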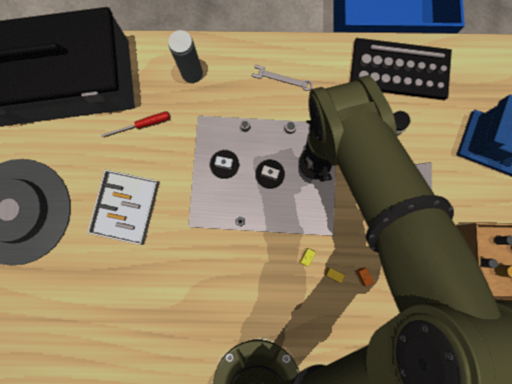

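>>> move_arm:
  series:
    - [[-0.74,-0.58,0],[0,0,0]]
    - [[-0.74,-0.58,0],[0,0,0]]
    - [[-0.74,-0.58,0],[0,0,0]]
    - [[-0.74,-0.58,0],[0,0,0]]
    - [[-0.74,-0.58,0],[0,0,0]]

```text
time: 18.2
tcp_pos: [506.6, -257.5, 173.6]
orientation: [[-0.198, 0.98, -0.002], [0.98, 0.198, 0.001], [0.002, -0.002, -1.0]]
force: [-0.1, 0.6, -4.9]
opening: 23.4
```

>>> move_arm:
  series:
    - [[-0.74,-0.58,0],[0,0,0]]
    - [[-0.74,-0.58,0],[0,0,0]]
    - [[-0.74,-0.58,0],[0,0,0]]
    - [[-0.74,-0.58,0],[0,0,0]]
    - [[-0.74,-0.58,0],[0,0,0]]

```text
time: 18.7
tcp_pos: [443.3, -383.4, 173.6]
orientation: [[-0.198, 0.98, -0.002], [0.98, 0.198, 0.002], [0.002, -0.001, -1.0]]
force: [0.1, 0.4, -5.8]
opening: 23.1
```

Run:
```python
from h import *
cv2.imwrite("pics/w7.png",grab_frame("wrist"));cv2.imwrite("pics/s7.png",grab_frame("scene"))
print(get_obs()["tcp_pos"])
```

```text
[ 440.62724877 -387.55286655  172.83950536]
```

View pics/w7.png

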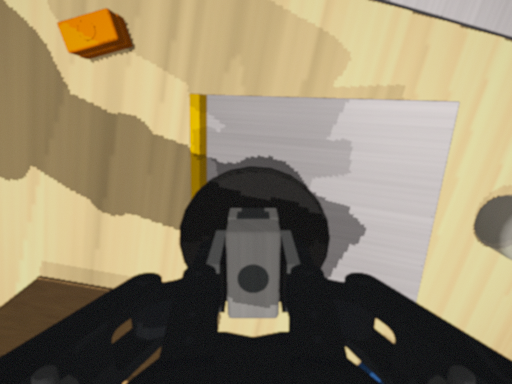

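The wrist view shows the ramp's left edge running from the curb at (190–206,95) to the far corner at (459,101).

```bash
cat >> h.py <<'E'
def frame(yawdeg):
    s=np.radians(23);yw=np.radians(yawdeg);up=np.array([np.cos(yw),np.sin(yw),0]);Z=np.array([0,0,1.])
    sx=up*np.cos(s)+Z*np.sin(s);sz=-up*np.sin(s)+Z*np.cos(s);return sx,np.cross(sz,sx)*1,sz
E
python3 - <<'E'
from h import *
c=get_calibration("wrist")
sx,sy,sz=frame(8.7);C0=np.array([486,-377.5,55])
for n,uv,l in [("farL",(459,101),(100,80,0)),("curb inner",(206,96),(-90,80,14)),("curb outer",(190,95),(-100,80,14)),("farR-ish edge pt",(418,300),None)]:
    if l is None: 
        print(n,ray("wrist",uv,94,c)); continue
    off=sx*l[0]+sy*l[1]+sz*l[2];P=ray("wrist",uv,55+off[2],c);print(n,P,"centre",P-off, "pred uv",proj("wrist",C0+off,c))
# far edge yaw
a=ray("wrist",(459,101),94,c);b=ray("wrist",(418,300),94,c);d=a-b;print("yaw",np.degrees(np.arctan2(-d[0],d[1])), "curb yaw",)
a=ray("wrist",(190,95),29,c);b=ray("wrist",(191,190),29,c);d=a-b;print(np.degrees(np.arctan2(-d[0],d[1])))
E
```

```text
farL [ 557.92510341 -288.9993469    94.07311285] centre [ 479.03462699 -382.00248976   55.        ] pred uv [471.85739374  95.99903665]
curb inner [ 386.9920737  -317.14576929   32.72126638] centre [ 486.3924418  -382.86657916   55.        ] pred uv [206.49589984  89.29047983]
curb outer [ 372.87529353 -318.94060716   28.8139551 ] centre [ 481.37479584 -383.26905383   55.        ] pred uv [196.33086057  89.08039345]
farR-ish edge pt [ 582.36076243 -436.24294947   94.        ]
yaw 9.404435697303061 curb yaw
8.399902121894646
```

```bash
cat >> h.py <<'E'
C=np.array([483,-381,55.])
def slope_go(x,y,h,yaw=9):
    sx,sy,sz=frame(yaw);R=np.column_stack([np.cross(sx,-sz),sx,-sz]);go(C+sx*x+sy*y+sz*(33+h),R)
    o=get_obs();d=o["tcp_pos"]-C;print("now slope xyz",np.round([d@sx,d@sy,d@sz-33],1))
E
python3 -c "
from h import *
slope_go(8,0,40)"
```

```text
t 18.8 tcp [ 440.6 -387.6  172.8] open 23.3 F [ 0.25 -0.94 -6.16]
shift shares before turn [-0.03  0.73  1.58]
turn shares [-3.38 -0.06  0.29]  shift shares after turn [-0.01  0.05  1.74]
now slope xyz [ 6.6  0.2 92.2]
```

>>> move_arm:
  series:
    - [[0,0,0],[-0.68,0,0.06]]
    - [[0,0,0],[-0.68,0,0.06]]
    - [[0,0,0],[-0.68,0,0.06]]
    - [[0,0,0],[-0.67,0,0.06]]
    - [[0,0,0],[-0.67,0,0.06]]

```text
time: 19.3
tcp_pos: [443.8, -382.1, 174.1]
orientation: [[-0.163, 0.907, 0.389], [0.987, 0.147, 0.073], [0.009, 0.396, -0.918]]
force: [0.1, -0.4, -6.2]
opening: 23.5
```

>>> move_arm:
  series:
    - [[0,0,0.5],[0,0,0]]
    - [[0,0,0.5],[0,0,0]]
    - [[0,0,0.4],[0,0,0]]
    - [[0,0,0.3],[0,0,0]]
    - [[0,0,0],[0,0,0]]

```text
time: 19.8
tcp_pos: [464.4, -378.0, 126.8]
orientation: [[-0.165, 0.907, 0.386], [0.986, 0.148, 0.073], [0.009, 0.393, -0.919]]
force: [-0.9, -0.0, -5.5]
opening: 23.4
```

>>> move_arm:
  series:
    - [[0,0,0],[0,0,0]]
    - [[0,0,0],[0,0,0]]

```text
time: 20.0
tcp_pos: [464.6, -379.2, 128.7]
orientation: [[-0.164, 0.907, 0.388], [0.986, 0.148, 0.071], [0.007, 0.395, -0.919]]
force: [-0.7, -0.2, -6.2]
opening: 23.3
```

```bash
python3 -c "
from h import *
slope_go(8,0,10)
cv2.imwrite('pics/s8.png',grab_frame('scene'));cv2.imwrite('pics/w8.png',grab_frame('wrist'))
im=cv2.imread('pics/s8.png');cv2.imwrite('pics/s8z.png',cv2.resize(im[130:300,30:240],None,fx=3.5,fy=3.5))"
```

```text
t 20.0 tcp [ 464.6 -379.2  128.7] open 23.3 F [-0.7  -0.22 -6.15]
shift shares before turn [-0.17 -0.15  1.06]
turn shares [ 0.04 -0.07  0.03]  shift shares after turn [-0.16 -0.14  1.06]
now slope xyz [12.3  4.7 41.8]
```

View pics/s8z.png

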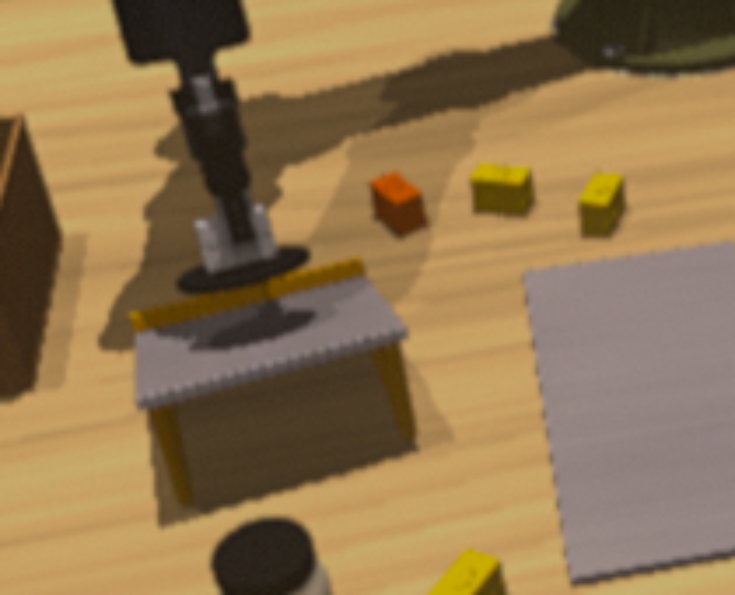

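View pics/w8.png

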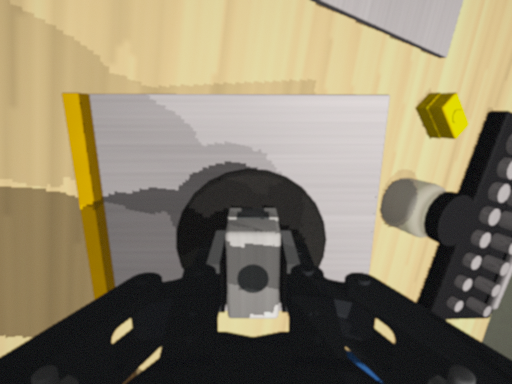

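The sole hovers parallel to the deck, about mid-width. I'll re-check the centre from the deck corners at (389,95) and (89,94).

Run:
```python
from h import *
c=get_calibration("wrist");sx,sy,sz=frame(9)
for uv,l in [((389,95),(100,80,0)),((89,94),(-90,80,14)),((64,94),(-100,80,14))]:
    off=sx*l[0]+sy*l[1]+sz*l[2];P=ray("wrist",uv,55+off[2],c);print(P-off)
```

```text
[ 482.26624185 -377.63118373   55.        ]
[ 488.39080551 -377.35816562   55.        ]
[ 484.238902   -378.15098825   55.        ]
```

>>> move_arm:
  series:
    - [[-0.03,0,0.4],[0,-0.07,0]]
    - [[0,0,0.3],[0,0,0]]
    - [[0,0,0.2],[0,0,0]]
    - [[0,0,0.15],[0,0,0]]
    - [[0,0,0],[0,0,0]]

```text
time: 20.6
tcp_pos: [476.8, -377.6, 98.8]
orientation: [[-0.161, 0.907, 0.389], [0.987, 0.147, 0.064], [0.0, 0.394, -0.919]]
force: [-0.7, 0.5, -5.6]
opening: 23.2
```

>>> move_arm:
  series:
    - [[0,0,0.04],[0,0,0]]
    - [[0,0,0.04],[0,0,0]]
    - [[0,0,0],[0,0,0]]

```text
time: 20.9
tcp_pos: [477.6, -377.9, 97.1]
orientation: [[-0.16, 0.907, 0.39], [0.987, 0.147, 0.063], [-0.001, 0.395, -0.919]]
force: [-0.2, 0.0, -6.2]
opening: 22.8
```

```bash
python3 -c "
from h import *
slope_go(8,0,0)"
```

```text
t 20.9 tcp [ 477.6 -377.9   97.1] open 22.8 F [-0.24  0.03 -6.23]
shift shares before turn [-0.13 -0.14  0.25]
turn shares [ 0.03 -0.01  0.03]  shift shares after turn [-0.13 -0.13  0.25]
now slope xyz [12.   3.9  7.6]
```

>>> move_arm:
  series:
    - [[0,0,0.05],[0,0,0]]
    - [[0,0,0.05],[0,0,0]]
    - [[0,0,0.05],[0,0,0]]
    - [[0,0,0],[0,0,0]]

```text
time: 21.3
tcp_pos: [479.4, -377.4, 92.7]
orientation: [[-0.16, 0.907, 0.389], [0.987, 0.147, 0.063], [-0.0, 0.394, -0.919]]
force: [1.0, -0.1, -5.6]
opening: 23.5
```

>>> move_arm:
  series:
    - [[0,0,0.03],[0,0,0]]
    - [[0,0,0.03],[0,0,0]]
    - [[0,0,0],[0,0,0]]

```text
time: 21.6
tcp_pos: [480.1, -377.4, 91.2]
orientation: [[-0.16, 0.907, 0.389], [0.987, 0.147, 0.063], [-0.001, 0.394, -0.919]]
force: [-0.2, 0.8, -4.8]
opening: 23.3
```

Contact is close. I'll go on in steps of about 1 mm.

>>> move_arm:
  series:
    - [[0,0,0.03],[0,0,0]]
    - [[0,0,0],[0,0,0]]

```text
time: 21.8
tcp_pos: [480.5, -377.4, 90.5]
orientation: [[-0.16, 0.907, 0.39], [0.987, 0.147, 0.063], [-0.001, 0.395, -0.919]]
force: [-0.4, -0.1, -4.5]
opening: 23.6
```

>>> move_arm:
  series:
    - [[0,0,0.03],[0,0,0]]
    - [[0,0,0],[0,0,0]]

```text
time: 22.0
tcp_pos: [480.6, -377.4, 90.3]
orientation: [[-0.16, 0.907, 0.389], [0.987, 0.148, 0.062], [-0.001, 0.394, -0.919]]
force: [-5.6, 1.3, 4.4]
opening: 23.3
```

```bash
python3 -c "
from h import *
slope_go(8,0,0)"
```

```text
t 22.0 tcp [ 480.6 -377.4   90.3] open 23.3 F [-5.56  1.28  4.4 ]
shift shares before turn [-0.13 -0.14  0.  ]
turn shares [ 0.03 -0.    0.03]  shift shares after turn [-0.13 -0.14  0.01]
now slope xyz [12.1  3.9  0.2]
```

The foot is seated, with about 11 N square to the deck. Releasing.

>>> move_arm:
  series:
    - [[0,0,-0.01],[0,0,0]]
    - [[0,0,0],[0,0,0]]
    - [[0,0,0],[0,0,0]]
    - [[0,0,0],[0,0,0]]
  jaw: 0.3
  force: 20

```text
time: 22.4
tcp_pos: [481.1, -377.3, 90.1]
orientation: [[-0.16, 0.907, 0.39], [0.987, 0.148, 0.063], [-0.001, 0.395, -0.919]]
force: [-0.1, -0.9, 0.5]
opening: 55.7
```

```bash
python3 -c "
from h import *
cv2.imwrite('pics/w9.png',grab_frame('wrist'));print(get_obs()['force'],get_obs()['opening'])"
```

```text
[0.89162387 0.51074152 0.53335512] 55.50953699261904
```

View pics/w9.png

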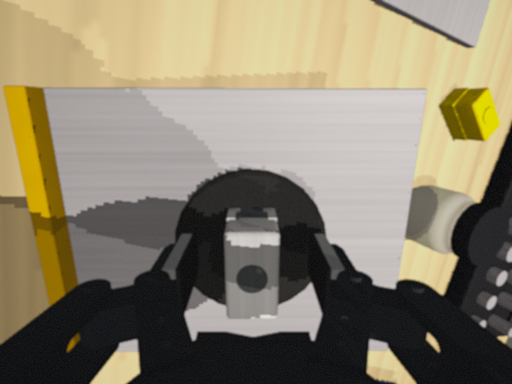

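The foot stands still between the open jaws. I'll retreat along the tool axis.

>>> move_arm:
  series:
    - [[0,0,-0.3],[0,0,0]]
    - [[0,0,-0.6],[0,0,0]]
    - [[0,0,-1],[0,0,0]]
    - [[0,0,-1],[0,0,0]]
    - [[0,0,-1],[0,0,0]]

```text
time: 22.95
tcp_pos: [434.5, -384.4, 198.9]
orientation: [[-0.161, 0.907, 0.389], [0.987, 0.148, 0.063], [-0.001, 0.394, -0.919]]
force: [0.2, -0.0, -0.7]
opening: 55.7
```

>>> move_arm:
  series:
    - [[0,0,-1],[0,0,0]]
    - [[0,0,-1],[0,0,0]]
    - [[0,0,-1],[0,0,0]]
    - [[0,0,0],[0,0,0]]
    - [[0,0,0],[0,0,0]]

```text
time: 23.45
tcp_pos: [399.7, -390.6, 280.6]
orientation: [[-0.159, 0.907, 0.39], [0.987, 0.147, 0.061], [-0.002, 0.394, -0.919]]
force: [1.3, 0.2, -0.9]
opening: 55.6
```

Run:
```python
from h import *
cv2.imwrite('pics/w10.png',grab_frame('wrist'));c=get_calibration("wrist");s=grab_frame('scene');cv2.imwrite('pics/s10.png',s);cv2.imwrite('pics/s10z.png',cv2.resize(s[130:300,30:370],None,fx=2.3,fy=2.3));cv2.imwrite('pics/t10.png',grab_frame('top'))
sx,sy,sz=frame(9);C=np.array([485,-378,55]);print(get_obs()["time"],get_obs()["tcp_pos"])
for x,y,z in [(0,0,40),(10,2,40),(10,2,8)]: print(proj("wrist",C+sx*x+sy*y+sz*z,c))
```

```text
23.6 [ 399.87776713 -389.75546791  279.28707119]
[243.51434439 174.5785934 ]
[252.57148513 172.82668561]
[252.47923653 167.24684247]
```

View pics/w10.png

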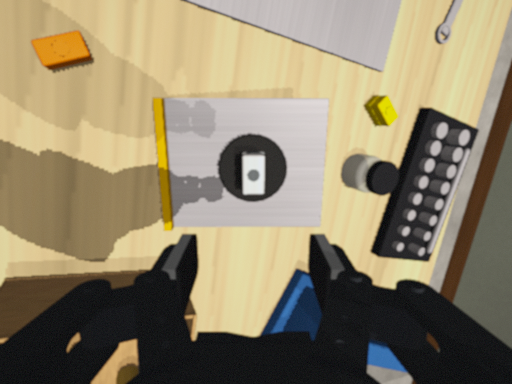

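View pics/s10z.png

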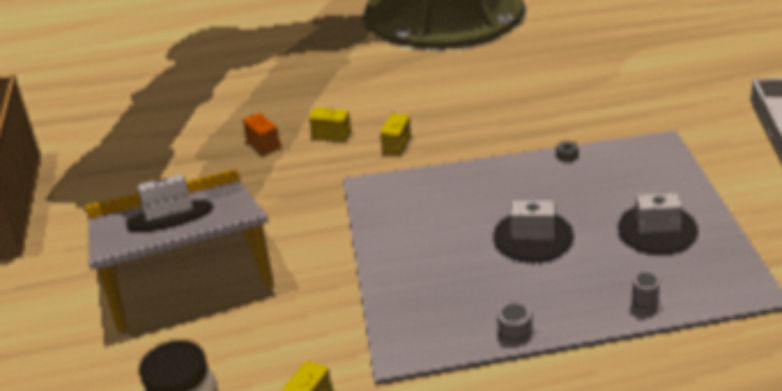

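View pics/t10.png

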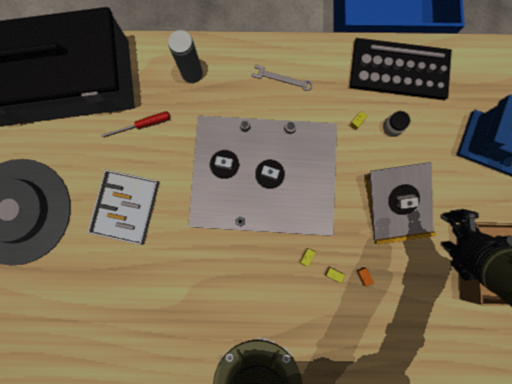

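The foot's sole is at (252,167) in the wrist view, exactly where predicted, and the other two stand on the plate. I'll wait a second and check for creep.

>>> move_arm:
  series:
    - [[0,0,0],[0,0,0]]
    - [[0,0,0],[0,0,0]]
    - [[0,0,0],[0,0,0]]
    - [[0,0,0],[0,0,0]]
    - [[0,0,0],[0,0,0]]

```text
time: 24.1
tcp_pos: [400.2, -390.2, 280.0]
orientation: [[-0.16, 0.907, 0.389], [0.987, 0.147, 0.063], [-0.0, 0.394, -0.919]]
force: [-0.6, -0.1, 0.1]
opening: 55.7
```

>>> move_arm:
  series:
    - [[0,0,0],[0,0,0]]
    - [[0,0,0],[0,0,0]]
    - [[0,0,0],[0,0,0]]
    - [[0,0,0],[0,0,0]]
    - [[0,0,0],[0,0,0]]

```text
time: 24.6
tcp_pos: [400.0, -390.3, 280.1]
orientation: [[-0.16, 0.907, 0.389], [0.987, 0.147, 0.063], [-0.0, 0.394, -0.919]]
force: [0.5, 0.3, 0.0]
opening: 55.6
```

Run:
```python
from h import *
b=grab_frame('top');a=cv2.imread('pics/t10.png')
for n,r in [("ramp",(160,245,365,440)),("plate",(115,236,188,338))]:
    d=cv2.absdiff(a,b)[r[0]:r[1],r[2]:r[3]];print(n,d.max(),(d>25).sum())
print(get_obs()["time"]); close_job()
```

```text
ramp 34 13
plate 9 0
24.65
the job is handed in; nothing more can be done
```

The job is handed in at 24.65 s: the foot that grips stands on the ramp and the other two stand on the plate. I dragged all three feet about 6 cm, then set the right-hand one on the slope and backed the gripper clear.

**Which foot grips:** drag force over (weight + press) came to about 0.50 for the right foot, 0.25 for the middle and 0.19 for the left. The middle foot's 0.25 is a little above the stated 0.2 limit for a slick sole, which I put down to about 1 N of force noise and did not re-test.

**Last checks:**
- **Ramp foot:** it stands about 10 mm uphill of the middle and near mid-width. It was put down with the tool square to the deck, with about 11 N on the deck, and is clear of the curb.
- **Stillness:** over a further second the plate area of the top view did not change. The ramp area differed slightly (13 values, at most 34 grey levels). I took that as the arm's shadow but did not examine it.
- **Sockets and nut:** they look undisturbed.
- **Ramp position:** my separate estimates of the ramp's centre disagreed by up to about 12 mm, but the touch-down height matched the value I used.

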